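# Stand the draining plate up against its rest

## Robot

A 6-joint arm with a two-finger parallel gripper is mounted at the origin on the work surface. World frame = base frame: x ahead of the robot, y to its left, z up, the work surface at z = 0. Lengths are in mm, angles in rad, forces in N, time in s.
With the tool pointing down it reaches from about 350 to 975 mm from the base axis. Payload 7.1 kg.
Tool frame: the origin (TCP) lies midway between the tips of the shut fingers; the grasp point (between the pads) lies 19 mm behind it; z points along the fingers, y is the line along which they close (so a half turn about z gives the same grasp; the last joint's range is limited). The gripper opens to 88 mm and grips with 3 to 60 N. Pads are 20 mm wide; open, the fingers measure 115 mm over their backs; the gripper's body (75 mm by 178 mm) begins 61 mm behind the grasp point.
Start: joints at [1.319, 0.423, 1.63, -0, 1.089, -0.019], TCP at [144.158, 608.131, 222.675] pointing down, gripper open.
Joint ranges: [-3, 3], [-0.9, 2.11], [0.09, 2.58], [-1.31, 4.45], [0.11, 2.69], [-2.54, 2.54]. Speed limits (rad/s): [2.39, 2.39, 3.01, 3.14, 3.14, 3.14].

## Interface

Orientations are given as a rotation vector (axis times angle).
In Python, from workcell import ctrl gives the robot as it stands.
- The arm moves only by the shell command python3 -m pendant 'ROWS'. ROWS is a JSON object of lists of equal length, an entry for each row: "grip": the opening, from -1 (shut) to 1 (fully open); "linear": the shift along the tool's x, y, z in mm, a list of three; "angular": the turn, a rotation vector about the tool's x, y, z in rad, a list of three. In form: {"grip": [grip, ...], "linear": [[tx, ty, tz], ...], "angular": [[ax, ay, az], ...]}. A call has 1 to 12 rows; each row shifts and turns the commanded pose from where the row before left it, along the tool's axes as they then stand; what a row does not reach is not made up. A row lasts 1/12 s, in which the tool goes at most 41.7 mm and 7.16 degrees, less where a joint would pass 70% of its speed; a pose out of reach is approached as far as the arm can. A call with a gripper value outside its range is refused whole. The fingers move at their own pace and stop on an object; the grip force is fixed at half the most. Time passes only in rows, so rows that do not move let the fingers close. It gives the time, the measured TCP pose, the force, the opening and the grip force at its end, in the units of the state.
- ctrl.get_obs(): the state, without advancing time (a new reading comes with each control period).
- ctrl.get_image(name): name is "scene" or "top"; returns the picture (384x512x3 uint8, red, green, blue); there is no depth.
- ctrl.camera_params(name): a dict with "vfov" (degrees; the focal length in pixels is half the picture's height over the tangent of half this angle, whatever the lens; pixels are square), "cx", "cy" (the principal point, pixels), "k1" (the pictures are not rectified: a ray, as slopes to the right and down, at radius r is drawn at 1 + k1 r^2 times it, then the intrinsics apply), "R" (3x3) and "t" (3): a world point X has camera coordinates R X + t. Camera axes: x right, y down, z forward; pixel columns grow to the right and rows downward; lengths in mm; the calibration is good to about 2 mm. A picture is of the moment at which its call begins. camera_params takes no time and is no camera call.
- ctrl.close_job(): hands the job in; it is judged then, once.
The state is a dict: "t": time; "qpos": joint angles; "qvel": joint speeds; "joint_torque": joint torques, N m; "ee_pos": TCP position; "orientation": TCP orientation; "ft_force": force on the tool from outside, world axes, zero at the start; "moment": the same for the moment, N m; "width": finger opening in mm; "grasp_force": force on a finger pad.
Only numpy, scipy, OpenCV 4.12 (cv2) and the standard library are available. Lean on these libraries where they do the work, as an engineer would, in place of code of your own. Each camera call takes 0.05 s, during which the arm holds its last target. There are 200 camera calls.

## Task

Clear up the film-sealing corner: first put the roll of film that stands on the flat plate onto its upright spindle, right down on the base. Then slide the plate back against the stop and tip it up by its overhanging near edge, past upright, so that it leans back on the stand's steel rest with its foot at the stop, squarely and near the middle of the rest. Leave the bottles, the jar and the beaker standing where they are.

Things in the scene. Friction and masses are not known exactly. Their poses are not given: they have to be found in the camera images.
- stand: Fixed light-blue draining stand. Origin on the bench under the middle of the stop's front face; x points away from the robot, square to the stop, y left along it, z up. Plinth: block 35 high, 200 wide (y), from x=-120 (robot side) to x=+70. Stop: bar on the plinth from x=0 to 12, 180 wide (y), 12 high above the plinth.
- rest_bar (a point): Middle of the level bar of the stand's back rest, a steel hoop of 12 mm bar: 38 behind the stop's front face, 145 above the bench, its posts 65 to each side. Axes as the stand's. A plate with its foot at the stop leans on it about 18 degrees past upright.
- plate: Loose flat grey plate, 160 (its x) by 150 (y) by 8 thick, 0.2 to 0.4 kg, too wide to grasp across. Origin: middle of its underside; z: normal of its top face, up while flat; x points to the stop. At first flat on the plinth, a little askew, far edge up to 40 short of the stop. When tipped up, its foot slides towards the robot by its thickness, as its upper far corner bears on the stop.
- plate_edge (a point): Middle of the plate's near edge, at its underside. It overhangs the plinth towards the robot by 45 to 80 at first, by 40 once the far edge is against the stop, with 35 clear below.
- roll: Loose roll of sealing film standing on the plate: upright hollow cylinder, 56 outer diameter, 64 high, with a card core of 26 bore right through, about 0.12 kg. Origin at the centre of its underside, z along the bore.
- spindle: Fixed upright spindle left or right of the stand: round white base 90 diameter, 12 thick, with a steel pin 16 in diameter rising to 84 above the bench, tapered over its last 6. Origin on the bench on the pin's axis, z up.
- vial: Small bottle standing beside the spindle, its axis about 80 to 90 from the pin's; 36 diameter, 85 high. Origin at the centre of its underside. Leave it alone.
- flask: Amber glass bottle standing on the bench left of the plate's overhang; 40 diameter, 100 high. Origin at the centre of its underside. Leave it alone.
- jar: Small jar standing on the bench right of the plate's overhang; 40 diameter, 55 high. Origin at the centre of its underside. Leave it alone.
- reagent: Large bottle beside the stand's back; 68 diameter, 170 high. Origin at the centre of its underside. Leave it alone.
- beaker: Glass beaker beside the stand's back; 68 diameter, 90 high. Origin at the centre of its underside. Leave it alone.
- rack: Fixed light-blue rack with glass tubes on the other side of the stand from the spindle; 100 (x) by 140 (y), 95 high with its tubes. Origin at the centre of its underside.
Not all that is in view belongs to the job. Of the things like the plate, leave any that is purple; of the rest the larger one is meant. What is shaped like the roll but yellow is not meant.

How it is judged:
By the outcome, as a careful person would: the job done as asked, in the order asked, and still so for the second after the job is handed in, with the robot touching nothing.
It also fails if it takes over 58 s, if anything falls off the work surface, if the arm or the gripper's body presses on something with over 40 N, if the wrist force passes 120 N, or if a joint passes its speed limit or range.

## Working session

There is one attempt and no reset: what is moved stays moved. The work goes in short steps, Python scripts to look and compute and a shell command to move; the robot and the scene stay as the last step left them, time stands still between calls to the robot, and variables do not carry over. Pictures are saved under pics/ and viewed, at most 10 in all, crops included, and the job is handed in when it is done.

```bash
mkdir -p pics; python3 - <<'E'
from workcell import ctrl
import cv2,numpy as np
for n in("scene","top"):
    im=ctrl.get_image(n); np.save(f"{n}0.npy",im); cv2.imwrite(f"pics/{n}0.png",cv2.resize(im[:,:,::-1],(800,600)))
    print(n,ctrl.camera_params(n))
o=ctrl.get_obs();print({k:np.round(v,3) for k,v in o.items()})
E
```

```text
scene {'vfov': 49.88393219925797, 'cx': 259.2507413269851, 'cy': 193.9212558059483, 'k1': 0.003980859916611401, 'R': array([[ 0.83133325,  0.55574188,  0.00599834],
       [ 0.28463431, -0.41646442, -0.86344699],
       [-0.47735556,  0.71951953, -0.50440392]]), 't': array([-448.83186574,  -29.34795066, 1363.05795575])}
top {'vfov': 52.139284815515964, 'cx': 252.4447740699251, 'cy': 197.46354112394292, 'k1': 0.00677361596441687, 'R': array([[ 0.01828326, -0.99970347,  0.01608421],
       [-0.99931867, -0.01878734, -0.03176843],
       [ 0.03206119, -0.01549242, -0.99936583]]), 't': array([6.36092058e-01, 4.95254657e+02, 1.04277637e+03])}
{'t': np.float64(0.1), 'qpos': array([ 1.319,  0.424,  1.631,  0.   ,  1.089, -0.019]), 'qvel': array([ 0.001, -0.001, -0.003, -0.001,  0.   , -0.001]), 'joint_torque': array([-0.0000e+00, -5.4561e+01, -2.7433e+01,  6.5000e-02,  1.9000e-02,
       -0.0000e+00]), 'ee_pos': array([144.034, 607.662, 221.98 ]), 'orientation': array([-3.65e-01, -3.12e+00,  2.00e-03]), 'ft_force': array([-0.327,  0.691,  0.653]), 'moment': array([-0.044, -0.049,  0.007]), 'grasp_force': np.float64(0.0), 'width': np.float64(87.697)}
```

View pics/scene0.png

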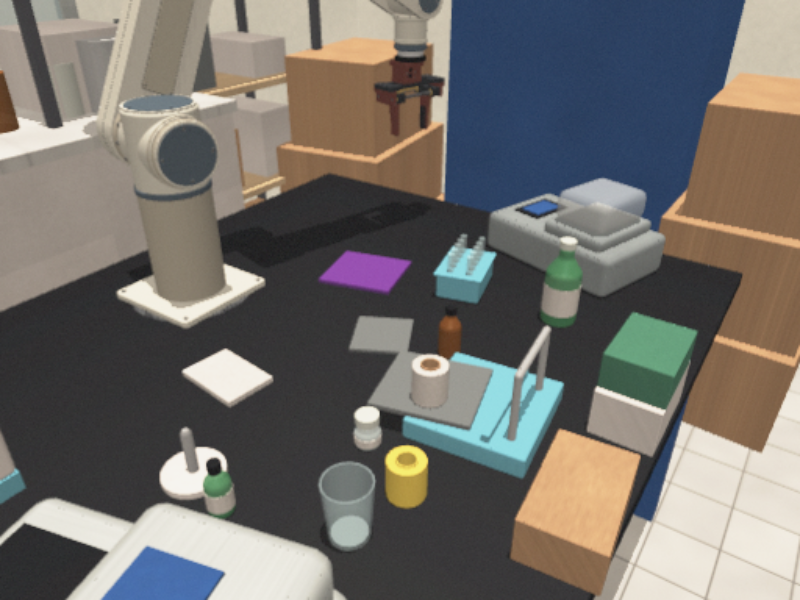

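View pics/top0.png

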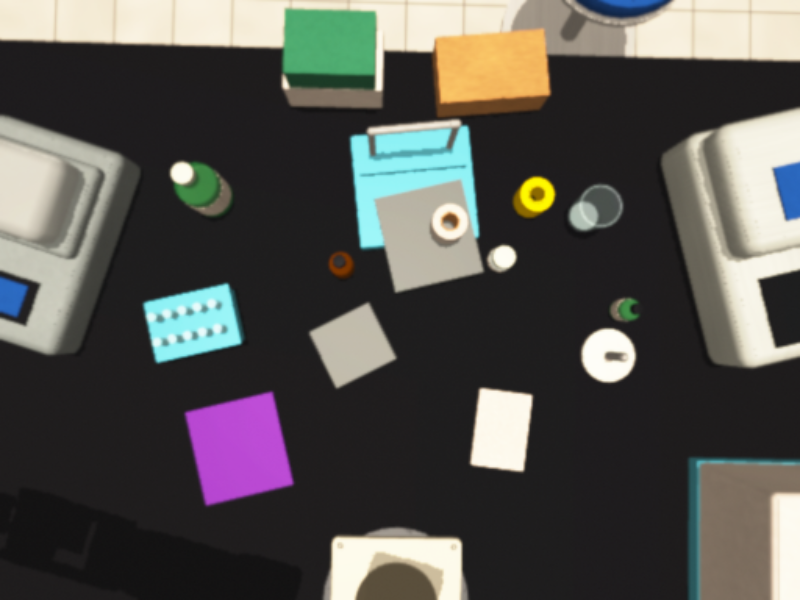

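The scene view (800x600) shows the roll on the grey plate at (430,380), the spindle at (190,460) and the stand at (490,410).

- **Roll:** candidates in the top view are white (450,221) and yellow (535,196). The white one is meant, because it stands on the plate and yellow is excluded.
- **Plate:** candidates are purple (240,448), small grey (352,345) and large grey (430,237). The large grey one is meant, because it is the larger non-purple one and lies on the plinth.

I'll measure these and confirm them in one crop.

```bash
cat > h.py <<'E'
import numpy as np,cv2
from workcell import ctrl
P={n:ctrl.camera_params(n) for n in("scene","top")}
def ray(n,u,v):
    p=P[n];f=192/np.tan(np.radians(p["vfov"]/2))
    d=np.array([(u-p["cx"])/f,(v-p["cy"])/f]);s=d.copy()
    for _ in range(10): s=d/(1+p["k1"]*(s@s))
    R=np.array(p["R"]);return -R.T@p["t"],R.T@np.array([s[0],s[1],1])
def on(n,u,v,z):
    o,d=ray(n,u,v);return (o+d*(z-o[2])/d[2])[:2]
def px(n,X):
    p=P[n];f=192/np.tan(np.radians(p["vfov"]/2))
    c=np.array(p["R"])@np.array(X,float)+p["t"];s=c[:2]/c[2];s=s*(1+p["k1"]*(s@s))
    return s*f+[p["cx"],p["cy"]]
def tri(u1,u2):
    A=[];b=[]
    M=np.zeros((3,3));v=np.zeros(3)
    for n,u in(("scene",u1),("top",u2)):
        o,d=ray(n,*u);d/=np.linalg.norm(d);Q=np.eye(3)-np.outer(d,d);M+=Q;v+=Q@o
    return np.linalg.solve(M,v)
def blobs(mask,amin=60):
    c,_=cv2.findContours(mask.astype(np.uint8),cv2.RETR_EXTERNAL,cv2.CHAIN_APPROX_NONE)
    return sorted([x for x in c if cv2.contourArea(x)>amin],key=cv2.contourArea,reverse=True)
E
python3 - <<'E'
from h import *
t=np.load("top0.npy");hsv=cv2.cvtColor(t,cv2.COLOR_RGB2HSV).astype(int)
H,S,V=hsv[...,0],hsv[...,1],hsv[...,2]
roi=np.zeros(H.shape,bool);roi[70:200,200:330]=1
print("plate px",hsv[165,270],"blue",hsv[100,240],"roll",hsv[132,284],hsv[141,278],"base",hsv[235,380])
def quad(m):
    c=blobs(m)[0];h=cv2.convexHull(c)
    q=cv2.approxPolyN(h,4,ensure_convex=True).reshape(-1,2) if hasattr(cv2,'approxPolyN') else cv2.boxPoints(cv2.minAreaRect(c))
    return cv2.contourArea(c),q,cv2.boxPoints(cv2.minAreaRect(c))
gm=roi&(S<45)&(V>110)&(V<200)
a,q,b=quad(cv2.morphologyEx(gm.astype(np.uint8),cv2.MORPH_OPEN,np.ones((3,3))))
print("plate",a,q.tolist())
for p in q: print("  ",on("top",*p,43).round(1))
print(" box",[on("top",*p,43).round(1).tolist() for p in b])
bm=roi&(S>80)&(H>80)&(H<105)&(V>110)
a,q,b=quad(bm);print("blue",a,q.tolist())
for p in q: print("  ",on("top",*p,35).round(1))
# rolls & base
wm=(V>200)&(S<60)
for c in blobs(wm,80):
    (x,y),r=cv2.minEnclosingCircle(c);e=cv2.fitEllipse(c);
    if 200<x<420 and 100<y<260: print("white",np.round(e[0],1),np.round(e[1],1),cv2.contourArea(c),on("top",*e[0],12).round(1),on("top",*e[0],107).round(1))
s=np.load("scene0.npy")
cv2.imwrite("pics/crop1.png",np.vstack([cv2.resize(t[70:200,200:420,::-1],(508,300),interpolation=2),cv2.resize(s[195:325,100:320,::-1],(508,300),interpolation=2)]))
E
```

```text
plate px [ 22  30 189] blue [ 93 128 167] roll [ 20  18 253] [ 24  14 253] base [ 26   7 254]
plate 2814.0 [[309, 174], [252, 187], [239, 127], [294, 115]]
   [ 557.8 -135.5]
   [521.1  12. ]
   [676.7  48.7]
   [711.2 -94.1]
 box [[675.6, 49.3], [713.4, -97.2], [558.9, -135.6], [521.9, 10.5]]
blue 3136.5 [[307, 151], [230, 159], [223, 86], [300, 80]]
   [ 618.9 -130.6]
   [593.7  70.7]
   [785.7  92.9]
   [ 806.4 -109.5]
white [389. 227.] [32.4 32.7] 832.5 [ 422.8 -356.4] [ 426.3 -321.7]
white [287.9 141. ] [22.4 23.2] 404.5 [648.3 -82.3] [631.4 -72.5]
white [322.2 164. ] [13.3 13.9] 143.5 [ 588.2 -175.6] [ 576.7 -157.2]
```

View pics/crop1.png

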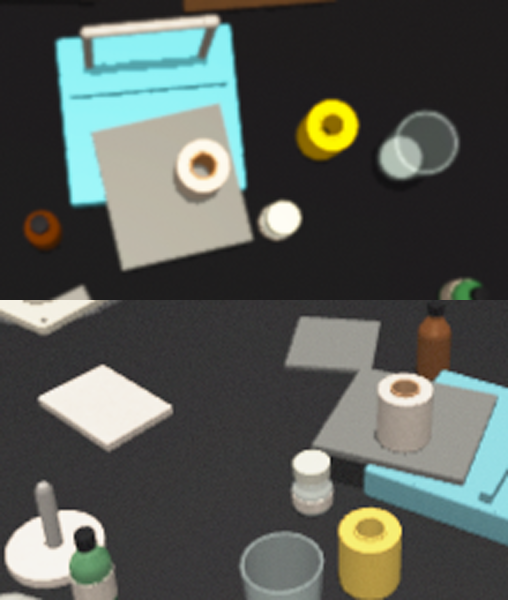

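The crop confirms it: the white roll stands on the large grey plate, which lies on the plinth. The yellow roll is separate. The spindle, with the green vial beyond it, is at lower right. Next I measure the spindle pin and the obstacles.

```bash
cat >> h.py <<'E'
from scipy.spatial.transform import Rotation as Ro
def delta(target,yaw_y=None):
    o=ctrl.get_obs();R=Ro.from_rotvec(o["orientation"]).as_matrix()
    print("tcp",np.round(o["ee_pos"],1),"tool delta",np.round(R.T@(np.array(target)-o["ee_pos"]),1),"yang",np.degrees(np.arctan2(R[1,1],R[0,1])).round(1),"zax",R[:,2].round(3),"q",o["qpos"].round(3),"F",o["ft_force"].round(1),"t",o["t"])
E
python3 - <<'E'
from h import *
t=np.load("top0.npy");s=np.load("scene0.npy")
hs=cv2.cvtColor(s,cv2.COLOR_RGB2HSV).astype(int);ht=cv2.cvtColor(t,cv2.COLOR_RGB2HSV).astype(int)
# pin: dark-ish pixels inside white base
def sub(h,y0,y1,x0,x1,f):
    m=np.zeros(h.shape[:2],bool);m[y0:y1,x0:x1]=f(h[y0:y1,x0:x1]);return m
m=sub(ht,215,240,375,405,lambda h:(h[...,2]<215)&(h[...,2]>60))
for c in blobs(m,5): print("top pin?",cv2.boundingRect(c),cv2.contourArea(c))
m=sub(hs,265,320,95,150,lambda h:(h[...,2]>150)&(h[...,1]<60))
for c in blobs(m,20):
    print("scene base",cv2.boundingRect(c),np.round(cv2.fitEllipse(c),1).tolist() if 0 else cv2.fitEllipse(c))
print("V pin scene");print(hs[270:306:2,112:132,2])
print("V pin top");print(ht[219:236,380:406,2])
print("proj base c",px("scene",[422.8,-356.4,12]),"pin tip",px("scene",[422.8,-356.4,84]),px("top",[422.8,-356.4,84]))
for n,u,z in(("flask",(340,262),100),("vial",(633,309),80),("jar",(503.5,256.3),55),("reagent",(181,173),170),("yellow",(537,194),64)):
    print(n,on("top",u[0]/1.5625,u[1]/1.5625,z).round(0))
# roll in scene: projected top centre & bottom
print("roll proj scene(800)",px("scene",[631.4,-72.5,107])*1.5625)
E
```

```text
top pin? (387, 225, 14, 7) 58.0
scene base (102, 286, 45, 34) ((125.86083984375, 304.3291320800781), (31.91699981689453, 47.30216979980469), 93.33184814453125)
V pin scene
[[ 54  53  54  55  53  56  58  53  54  55  52  57  55  54  56  55  56  53
   57  55]
 [ 54  55  54  56  52  55  57  53  56  51  54  53  54  57  58  57  56  56
   58  55]
 [ 56  58  56  66 125 184 199 197 158  89  63  57  54  57  54  56  57  54
   56  56]
 [ 54  54  59 107 173 199 198 187 166 143 110  58  54  53  56  55  59  55
   57  56]
 [ 54  55  70 116 153 162 159 154 144 131 111  72  53  53  55  54  56  55
   54  53]
 [ 54  56  59  97 135 137 135 135 136 131 122 101  54  57  56  55  56  55
   58  55]
 [ 55  54  57  82 119 135 138 137 134 133 125 110  74  54  56  55  55  53
   52  58]
 [ 55  54  55  62  98 134 138 138 137 135 130 117  92  54  54  53  54  53
   57  54]
 [ 57  54  55  54  85 126 139 138 134 135 131 124 114 167 226 226 227 226
  226 227]
 [ 55  58  58  55  85 124 134 137 136 135 131 126 144 225 246 246 246 246
  246 246]
 [ 96 185 235 242 246 240 148 135 135 136 132 126 120 192 244 246 246 246
  24
[... 2015 characters left out ...]
3 253 252 222]
 [254 254 254 254 254 254 253 253 252 252 252 252 253 253 253 253 252 251
  251 251 252 253 254 253 251 199]
 [254 254 254 254 254 254 254 254 254 254 254 254 254 254 254 254 254 254
  254 254 254 254 254 253 248 174]
 [254 254 254 254 254 254 254 254 254 254 254 254 254 254 254 254 254 254
  254 254 254 254 254 252 228 124]
 [254 254 254 254 254 254 254 254 254 254 254 254 254 254 254 254 254 254
  254 254 254 254 253 248 182  74]]
proj base c [123.4938183  299.21311918] pin tip [117.99435283 273.86116641] [399.47562752 228.30287805]
flask [563.  98.]
vial [ 499. -372.]
jar [ 583. -167.]
reagent [681. 325.]
yellow [ 685. -219.]
roll proj scene(800) [429.66854724 362.52997367]
```

```bash
python3 -m pendant '{"grip":[1,1,1,1,1,1,1,1,1,1,1,1],"linear":[[-28,-24,0],[-28,-24,0],[-28,-24,0],[-28,-24,0],[-28,-24,0],[-28,-24,0],[-28,-24,0],[-28,-24,0],[-28,-24,0],[-28,-24,0],[-28,-24,0],[-28,-24,0]],"angular":[[0,0,0],[0,0,0],[0,0,0],[0,0,0],[0,0,0],[0,0,0],[0,0,0],[0,0,0],[0,0,0],[0,0,0],[0,0,0],[0,0,0]]}'; python3 -c "
from h import *
delta([631,-72.5,160])"
```

```text
t: 1.1
ee_pos: [405.2, 248.7, 222.6]
orientation: [-0.365, -3.12, 0.0]
ft_force: [0.8, 0.2, -0.2]
width: 88.0
grasp_force: 0.0
tcp [405.2 248.7 222.6] tool delta [-293.8 -260.4   62.6] yang 76.7 zax [-0. -0. -1.] q [ 0.525  0.203  1.952 -0.     0.988 -0.813] F [ 0.8  0.2 -0.2] t 1.1
```

```bash
python3 -m pendant '{"grip":[1,1,1,1,1,1,1,1,1,1,1,1],"linear":[[-26.7,-23.7,0],[-26.7,-23.7,0],[-26.7,-23.7,0],[-26.7,-23.7,0],[-26.7,-23.7,0],[-26.7,-23.7,0],[-26.7,-23.7,0],[-26.7,-23.7,10],[-26.7,-23.7,10],[-26.7,-23.7,20],[-26.7,-23.5,20],[0,0,0]],"angular":[[0,0,0],[0,0,0],[0,0,0],[0,0,0],[0,0,0],[0,0,0],[0,0,0],[0,0,0],[0,0,0],[0,0,0],[0,0,0],[0,0,0]]}'; python3 -c "
from h import *
im=ctrl.get_image('scene');np.save('s1.npy',im)
a=cv2.resize(im[150:310,170:370,::-1],(750,600),interpolation=2);cv2.imwrite('pics/s1.png',a)
delta([631.4,-72.5,64])"
```

```text
t: 2.1
ee_pos: [631.1, -75.4, 158.2]
orientation: [-0.37, -3.116, 0.002]
ft_force: [-0.9, -0.8, 0.6]
width: 87.9
grasp_force: 0.0
tcp [629.9 -73.3 159.5] tool delta [-1.7  1.1 95.5] yang 76.5 zax [-0.004  0.    -1.   ] q [-0.134  0.512  1.649 -0.     0.985 -1.469] F [ 0.3 -0.2  0.2] t 2.15
```

View pics/s1.png

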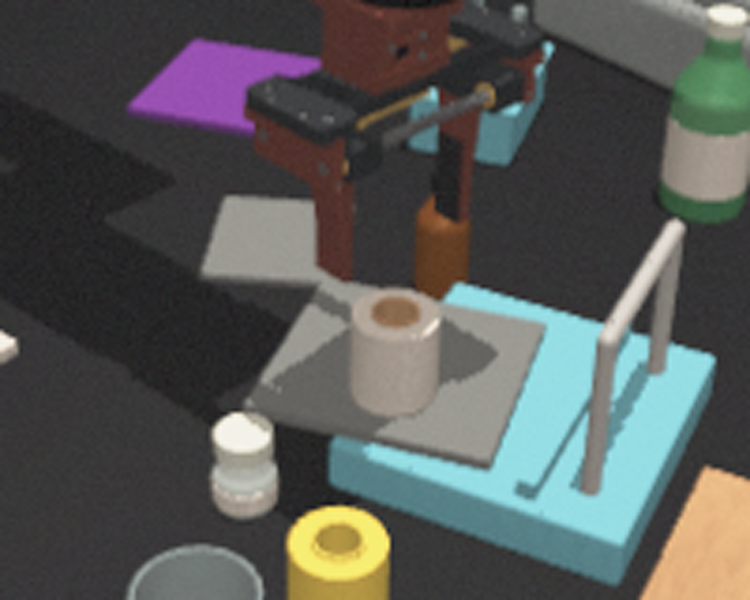

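The open fingers straddle the roll (centre at about (395,350)), with clearance on both sides. I descend and grip.

```bash
python3 -m pendant '{"grip":[1,1,1,1,1,1,1,-1,-1,-1,-1,-1],"linear":[[-1,0.5,16],[0,0,16],[0,0,16],[0,0,16],[0,0,16],[0,0,15],[0,0,0],[0,0,0],[0,0,0],[0,0,0],[0,0,0],[0,0,0]],"angular":[[0,0,0],[0,0,0],[0,0,0],[0,0,0],[0,0,0],[0,0,0],[0,0,0],[0,0,0],[0,0,0],[0,0,0],[0,0,0],[0,0,0]]}';python3 -m pendant '{"grip":[-1,-1,-1,-1,-1,-1,-1],"linear":[[0,0,0],[0,0,0],[0,0,-15],[0,0,-25],[0,0,-25],[0,0,-25],[0,0,0]],"angular":[[0,0,0],[0,0,0],[0,0,0],[0,0,0],[0,0,0],[0,0,0],[0,0,0]]}'; python3 -c "
from h import *
delta([423,-356.3,130])"
```

```text
t: 3.15
ee_pos: [631.9, -70.6, 68.6]
orientation: [0.365, 3.119, -0.0]
ft_force: [-0.5, -0.4, 0.2]
width: 58.1
grasp_force: 0.0
t: 3.73
ee_pos: [634.2, -71.0, 162.5]
orientation: [0.364, 3.113, -0.0]
ft_force: [0.3, -0.0, -0.7]
width: 55.3
grasp_force: 30.0
tcp [634.2 -71.  162.5] tool delta [ 139.9 -326.4   31.2] yang 76.7 zax [ 0.007 -0.001 -1.   ] q [-0.13   0.508  1.647 -0.     0.979 -1.468] F [ 0.3 -0.  -0.7] t 3.7333
```

```bash
python3 -m pendant '{"grip":[-1,-1,-1,-1,-1,-1,-1,-1,-1,-1,-1,-1],"linear":[[8,-18,0],[14,-32,0],[14,-32,0],[14,-32,0],[14,-32,0],[14,-32,0],[14,-33,1],[14,-33,2],[14,-33,2],[12,-29,2],[8,-20,2],[0,0,0]],"angular":[[0,0,0],[0,0,0],[0,0,0],[0,0,0],[0,0,0],[0,0,0],[0,0,0],[0,0,0],[0,0,0],[0,0,0],[0,0,0],[0,0,0]]}';python3 -m pendant '{"grip":[-1,-1],"linear":[[0,0,0],[0,0,0]],"angular":[[0,0,0],[0,0,0]]}'; python3 -c "
from h import *
im=ctrl.get_image('scene');tt=ctrl.get_image('top')
a=cv2.resize(im[200:330,90:200,::-1],(508,600),interpolation=2)
cv2.imwrite('pics/s2.png',a)
delta([423,-356.3,130])
p=ctrl.get_obs()['ee_pos']
for b in(20,24,28): print(b,px('scene',[p[0],p[1],p[2]-b]),px('scene',[p[0],p[1],p[2]-b+64]))
"
```

```text
t: 4.73
ee_pos: [417.2, -357.8, 147.3]
orientation: [-0.37, -3.118, -0.0]
ft_force: [-0.7, 0.4, -1.3]
width: 55.9
grasp_force: 30.0
t: 4.9
ee_pos: [419.9, -354.9, 148.0]
orientation: [-0.365, -3.119, -0.001]
ft_force: [0.3, 0.2, -0.8]
width: 55.3
grasp_force: 30.0
tcp [ 420.5 -354.5  148.4] tool delta [-2.9 -1.2 18.4] yang 76.7 zax [-0.  0. -1.] q [-0.722  0.415  1.85   0.     0.877 -2.062] F [-0.2  0.8 -1.3] t 5.0
20 [114.35611592 256.26042791] [108.78189168 230.56980412]
24 [114.69021474 257.80097863] [109.14340137 232.23522577]
28 [115.02270592 259.3342004 ] [109.50309966 233.89240065]
```

View pics/s2.png

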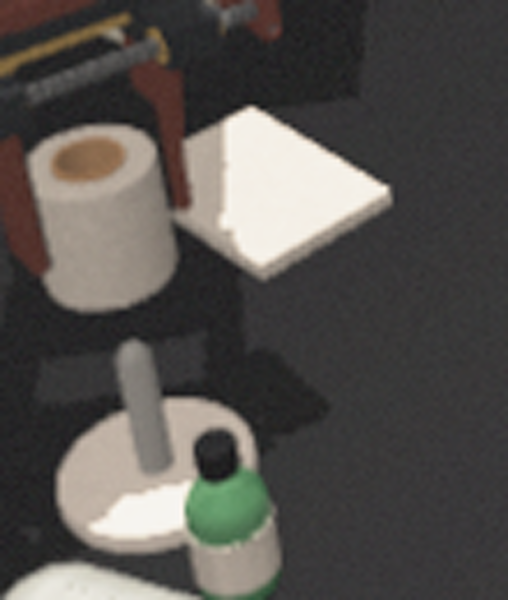

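The roll is held upright with its top centre at crop (90,160). The pin tip is at (134,350), directly below once the remaining 3 mm shift is made. I lower it.

```bash
python3 -m pendant '{"grip":[-1,-1,-1,-1,-1,-1,-1,-1,-1,-1,-1,-1],"linear":[[-2.8,-1.5,0],[0,0,10],[0,0,10],[0,0,5],[0,0,5],[0,0,5],[0,0,5],[0,0,10],[0,0,15],[0,0,15],[0,0,10],[0,0,0]],"angular":[[0,0,0],[0,0,0],[0,0,0],[0,0,0],[0,0,0],[0,0,0],[0,0,0],[0,0,0],[0,0,0],[0,0,0],[0,0,0],[0,0,0]]}'; python3 -c "
from h import *
delta([423,-356.3,41])"
```

```text
t: 6.0
ee_pos: [421.2, -356.6, 56.4]
orientation: [-0.365, -3.117, -0.003]
ft_force: [-0.6, 0.3, -2.0]
width: 55.5
grasp_force: 30.0
tcp [ 421.2 -356.6   56.4] tool delta [-1.8  0.7 15.4] yang 76.7 zax [-0.003  0.003 -1.   ] q [-0.724  0.565  1.881  0.     0.699 -2.062] F [-0.6  0.3 -2. ] t 6.0
```

```bash
python3 -m pendant '{"grip":[-1,-1,-1,-1,-1],"linear":[[-1,0,5],[0,0,4],[0,0,3],[0,0,2],[0,0,0]],"angular":[[0,0,0],[0,0,0],[0,0,0],[0,0,0],[0,0,0]]}'; python3 -m pendant '{"grip":[-1,-1,-1],"linear":[[0,0,2],[0,0,0],[0,0,0]],"angular":[[0,0,0],[0,0,0],[0,0,0]]}'
```

```text
t: 6.42
ee_pos: [423.3, -357.8, 44.6]
orientation: [-0.365, -3.12, -0.0]
ft_force: [-0.2, 0.1, -1.2]
width: 55.4
grasp_force: 30.0
t: 6.67
ee_pos: [423.4, -357.9, 42.8]
orientation: [0.365, 3.12, -0.0]
ft_force: [0.8, -0.5, -0.2]
width: 55.7
grasp_force: 30.0
```

```bash
python3 -m pendant '{"grip":[-1,-1,-1],"linear":[[0,0,2],[0,0,0],[0,0,0]],"angular":[[0,0,0],[0,0,0],[0,0,0]]}'; python3 -m pendant '{"grip":[-1,-1,-1],"linear":[[0,0,2],[0,0,0],[0,0,0]],"angular":[[0,0,0],[0,0,0],[0,0,0]]}'
```

```text
t: 6.92
ee_pos: [423.3, -357.8, 40.6]
orientation: [-0.365, -3.12, -0.0]
ft_force: [0.0, 0.5, -0.8]
width: 55.4
grasp_force: 30.0
t: 7.17
ee_pos: [423.3, -357.8, 38.6]
orientation: [-0.365, -3.12, -0.0]
ft_force: [0.2, 0.6, -1.2]
width: 55.5
grasp_force: 30.0
```

```bash
python3 -m pendant '{"grip":[-1,-1,-1],"linear":[[0,0,1.5],[0,0,0],[0,0,0]],"angular":[[0,0,0],[0,0,0],[0,0,0]]}'; python3 -m pendant '{"grip":[-1,-1,-1],"linear":[[0,0,1.5],[0,0,0],[0,0,0]],"angular":[[0,0,0],[0,0,0],[0,0,0]]}'
```

```text
t: 7.42
ee_pos: [423.4, -358.0, 37.5]
orientation: [0.365, 3.12, -0.0]
ft_force: [-1.0, -0.1, 4.3]
width: 55.0
grasp_force: 30.0
t: 7.67
ee_pos: [423.5, -358.0, 37.5]
orientation: [0.365, 3.12, -0.0]
ft_force: [-6.3, 4.4, 21.2]
width: 55.4
grasp_force: 30.0
```

Contact with the base at tip z 37.5, so the roll is seated. I release, rise, and fit the arm's kinematics meanwhile.

```bash
python3 -m pendant '{"grip":[1,1,1,1,1,1,1,1,1,1,1],"linear":[[0,0,-1],[0,0,0],[0,0,0],[0,0,0],[0,0,0],[0,0,-10],[0,0,-25],[0,0,-30],[0,0,-30],[0,0,-30],[0,0,0]],"angular":[[0,0,0],[0,0,0],[0,0,0],[0,0,0],[0,0,0],[0,0,0],[0,0,0],[0,0,0],[0,0,0],[0,0,0],[0,0,0]]}'; python3 - <<'E'
from h import *
D=[(.424,1.631,624.5,222),(.203,1.952,475.4,222.6),(.512,1.649,634.2,159.5),(.415,1.85,550.1,148.4),(.565,1.881,551.5,56.4)]
A=[];b=[]
for q2,q3,r,z in D:
    A+=[[1,0,np.sin(q2),np.sin(q2+q3)],[0,1,np.cos(q2),np.cos(q2+q3)]];b+=[r,z]
x,res,_,_=np.linalg.lstsq(np.array(A),np.array(b),rcond=None);print("a,h-T,L1,L2",x.round(1),res)
delta([510,-64,150])
E
```

```text
t: 8.58
ee_pos: [426.0, -360.1, 167.8]
orientation: [0.364, 3.113, -0.009]
ft_force: [-0.0, 0.2, 0.8]
width: 87.8
grasp_force: 0.0
a,h-T,L1,L2 [-26.1 -21.4 519.7 481.2] [398.3139507]
tcp [ 426.  -360.1  167.8] tool delta [-13.3 307.6  16.6] yang 76.7 zax [ 0.007 -0.006 -1.   ] q [-0.723  0.393  1.828 -0.     0.911 -2.061] F [-0.   0.2  0.8] t 8.5833
```

```bash
python3 -m pendant '{"grip":[1,1,1,1,1,1,1,1,1,1,1,1],"linear":[[-1.5,34.2,0],[-1.5,34.2,0],[-1.5,34.2,0],[-1.5,34.2,0],[-1.5,34.2,0],[-1.5,34.2,0],[-1.5,34.2,0],[-1.5,34.2,0],[-1.3,34,0],[0,0,0],[0,0,0],[0,0,0]],"angular":[[0,0,0],[0,0,0],[0,0,0],[0,0,0],[0,0,0],[0,0,0],[0,0,0],[0,0,0],[0,0,-0.116],[0,0,-0.116],[0,0,-0.117],[0,0,0]]}'; python3 - <<'E'
from h import *
delta([510,-64,28])
t=ctrl.get_image("top");hsv=cv2.cvtColor(t,cv2.COLOR_RGB2HSV).astype(int)
cv2.imwrite("pics/t3.png",cv2.resize(t[60:260,200:420,::-1],(660,600),interpolation=2))
E
```

```text
t: 9.58
ee_pos: [507.2, -60.8, 161.6]
orientation: [0.192, -3.135, 0.0]
ft_force: [-0.4, 0.1, -0.2]
width: 87.8
grasp_force: 0.0
tcp [507.2 -60.8 161.6] tool delta [ -2.4  -3.6 133.6] yang 97.0 zax [-0. -0. -1.] q [-0.142  0.343  1.927 -0.     0.872 -1.835] F [-0.4  0.1 -0.2] t 9.5833
```

View pics/t3.png

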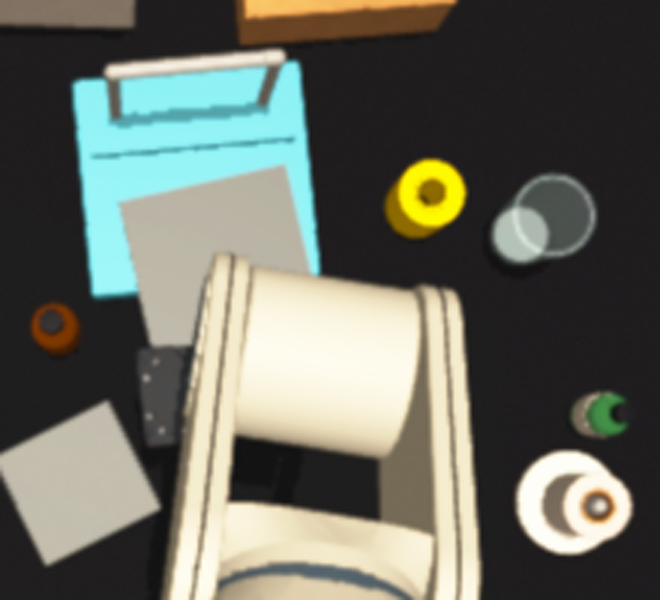

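The roll now sits around the pin, with the pin visible through the bore at (598,506). The plate and obstacles are unchanged. Next I lower the open fingers in front of the overhang and push the plate towards the stop.

```bash
python3 -m pendant '{"grip":[1,1,1,1,1,1,1,1,1,1,1,1],"linear":[[1,-3,25],[0,0,25],[0,0,25],[0,0,25],[0,0,25],[0,0,9],[0,0,0],[-6,0,0],[-6,1.5,0],[-6,1.5,0],[-6,1.5,0],[-6,1.5,0]],"angular":[[0,0,0],[0,0,0],[0,0,0],[0,0,0],[0,0,0],[0,0,0],[0,0,0],[0,0,0],[0,0,0],[0,0,0],[0,0,0],[0,0,0]]}';python3 -m pendant '{"grip":[1,1,1,1],"linear":[[-6,1.5,0],[-5,1,0],[-3,1,0],[0,0,0]],"angular":[[0,0,0],[0,0,0],[0,0,0],[0,0,0]]}'; cat >> h.py <<'E'
SO=np.array([726,-16.]);SA=0.117
def st(p): c,s=np.cos(SA),np.sin(SA);d=np.array(p)[:2]-SO;return np.round([c*d[0]+s*d[1],-s*d[0]+c*d[1]],1)
E
python3 -c "
from h import *
delta([510,-64,28]);print(st(ctrl.get_obs()['ee_pos']))"
```

```text
t: 10.63
ee_pos: [536.8, -55.0, 28.6]
orientation: [-0.182, 3.135, -0.0]
ft_force: [-1.9, 0.2, 1.1]
width: 88.3
grasp_force: 0.7
t: 10.97
ee_pos: [550.2, -49.9, 27.8]
orientation: [-0.183, 3.135, -0.0]
ft_force: [-0.4, 0.7, -0.5]
width: 88.1
grasp_force: 0.0
tcp [550.2 -49.9  27.8] tool delta [41.6 -9.3 -0.2] yang 96.7 zax [ 0.001 -0.    -1.   ] q [-0.112  0.614  1.887  0.     0.639 -1.799] F [-0.4  0.7 -0.5] t 10.9667
[-178.5  -13.1]
```

```bash
python3 -m pendant '{"grip":[1,1,1,1],"linear":[[-3,0.5,0],[-2,0,0],[-1.5,0,0],[0,0,0]],"angular":[[0,0,0],[0,0,0],[0,0,0],[0,0,0]]}';python3 -m pendant '{"grip":[1,1,1],"linear":[[-1.5,0,0],[-1,0,0],[0,0,0]],"angular":[[0,0,0],[0,0,0],[0,0,0]]}'; python3 -m pendant '{"grip":[1,1,1],"linear":[[-1,0,0],[-1,0,0],[0,0,0]],"angular":[[0,0,0],[0,0,0],[0,0,0]]}';python3 -c "
from h import *
delta([510,-64,28]);print(st(ctrl.get_obs()['ee_pos']))
im=ctrl.get_image('scene');cv2.imwrite('pics/s4.png',cv2.resize(im[170:320,200:370,::-1],(680,600),interpolation=2))"
```

```text
t: 11.3
ee_pos: [555.9, -48.9, 27.6]
orientation: [-0.182, 3.136, -0.0]
ft_force: [0.5, 0.9, -0.3]
width: 87.5
grasp_force: 0.1
t: 11.55
ee_pos: [558.0, -48.6, 27.6]
orientation: [0.182, -3.136, -0.0]
ft_force: [-2.5, -1.4, 0.4]
width: 88.0
grasp_force: 0.9
t: 11.8
ee_pos: [558.0, -48.5, 27.5]
orientation: [0.182, -3.132, -0.001]
ft_force: [-8.2, -1.7, 5.5]
width: 88.0
grasp_force: 4.0
tcp [558.  -48.5  27.5] tool delta [49.5 -9.8 -0.3] yang 96.6 zax [-0.004  0.    -1.   ] q [-1.080e-01  6.230e-01  1.866e+00 -1.000e-03  6.560e-01 -1.794e+00] F [-8.2 -1.7  5.5] t 11.8
[-170.6  -12.7]
```

View pics/s4.png

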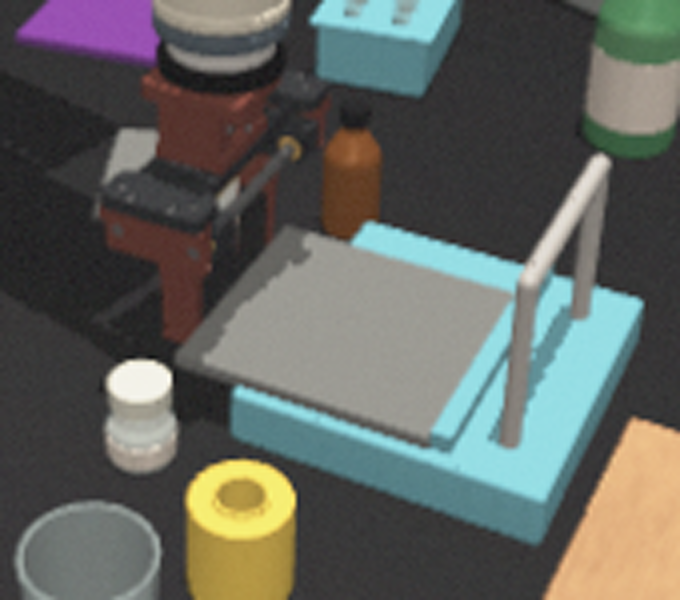

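The plate is against the stop and looks square, with far corners at crop (430,440) and (513,295). I check its lateral offset from the corners.

```bash
python3 - <<'E'
from h import *
for n,u in(("FR",(432,436)),("FL",(514,294)),("NR",(178,352)),("NL",(288,226))):
    print(n,st(on("scene",u[0]/4+200,u[1]/4+170,43)))
for n,u,z in(("plinthR near",(233,393),35),("plinthR far",(545,505),35),("stopR",(452,440),47)):
    print(n,st(on("scene",u[0]/4+200,u[1]/4+170,z)))
t=ctrl.get_image("top");h=cv2.cvtColor(t,cv2.COLOR_RGB2HSV).astype(int)
m=np.zeros(h.shape[:2],bool);m[80:160,215:320]=((h[...,1]<60)&(h[...,2]>110)&(h[...,2]<215))[80:160,215:320]
m=cv2.morphologyEx(m.astype(np.uint8),cv2.MORPH_OPEN,np.ones((3,3)))
b=((h[...,1]>80)&(h[...,0]>80)&(h[...,0]<105)&(h[...,2]>60))
for r in(118,122,126,130,134):
    c=np.where(m[r,215:320])[0]+215;d=np.where(b[r,215:325])[0]+215
    print(r,c.min(),c.max(),"stand",st(on("top",c.min(),r,43)),st(on("top",c.max()+1,r,43)),"plinth",d.min(),d.max(),st(on("top",d.min(),r,35)),st(on("top",d.max()+1,r,35)))
E
```

```text
FR [  3.1 -90.5]
FL [ 1.3 54. ]
NR [-156.4  -91.5]
NL [-154.8   55.6]
plinthR near [-115.1 -100.8]
plinthR far [  73.3 -104.5]
stopR [ 15.4 -92.7]
118 243 300 stand [-19.   57.3] [-33.3 -93.2] plinth 226 303 [-12.9 101.6] [ -32.3 -102.4]
122 244 300 stand [-29.7  55.8] [-43.8 -92.2] plinth 227 304 [-23.6 100. ] [ -43.1 -104. ]
126 244 301 stand [-40.1  56.8] [-54.5 -93.7] plinth 227 304 [-34.1 101. ] [ -53.6 -102.9]
130 245 301 stand [-50.7  55.2] [-64.9 -92.6] plinth 227 304 [-44.6 102. ] [ -64.1 -101.8]
134 245 301 stand [-61.1  56.3] [-75.3 -91.6] plinth 228 305 [-55.4 100.4] [ -74.9 -103.3]
```

The plate centre is about 17 mm right of the stand's middle, at y_s ≈ -18. I nudge it left with shut fingers on its right edge over the plinth.

```bash
python3 -m pendant '{"grip":[1,1,-1,-1,-1,-1,-1,-1,-1,-1,-1,-1],"linear":[[8,0,0],[4,0,-20],[0,0,-30],[0,0,-25],[-15,-17,0],[-25,-27,0],[-25,-27,0],[-25,-26,0],[-12,-11,0],[0,0,0],[0,0,25],[0,0,18]],"angular":[[0,0,0],[0,0,0],[0,0,0],[0,0,0],[0,0,0],[0,0,0],[0,0,0],[0,0,0],[0,0,0],[0,0,0],[0,0,0],[0,0,0]]}';python3 -m pendant '{"grip":[-1,-1,-1],"linear":[[0,0,10],[0,0,0],[0,0,0]],"angular":[[0,0,0],[0,0,0],[0,0,0]]}';python3 -c "
from h import *
p=ctrl.get_obs()['ee_pos'];print(p,st(p),ctrl.get_obs()['width'])"
```

```text
t: 12.9
ee_pos: [661.9, -145.1, 59.3]
orientation: [-0.182, 3.135, -0.0]
ft_force: [-0.2, 0.1, -0.5]
width: 24.7
grasp_force: 0.0
t: 13.15
ee_pos: [661.4, -144.7, 49.5]
orientation: [0.183, -3.135, -0.001]
ft_force: [0.4, -0.4, 0.6]
width: 4.9
grasp_force: 0.0
[ 661.39023693 -144.67457819   49.46429131] [ -79.2 -120.3] 4.8850608377765194
```

```bash
python3 -m pendant '{"grip":[-1,-1,-1,-1,-1,-1,-1,-1,-1,-1],"linear":[[0,0,7],[0,0,4],[0,0,0],[0,6,0],[0,5,0],[0,4,0],[0,4,0],[0,4,0],[0,3,0],[0,0,0]],"angular":[[0,0,0],[0,0,0],[0,0,0],[0,0,0],[0,0,0],[0,0,0],[0,0,0],[0,0,0],[0,0,0],[0,0,0]]}';python3 - <<'E'
from h import *
p=ctrl.get_obs()['ee_pos'];print(p,st(p))
s=ctrl.get_image("scene");t=ctrl.get_image("top");h=cv2.cvtColor(t,cv2.COLOR_RGB2HSV).astype(int)
cv2.imwrite('pics/s5.png',cv2.resize(s[170:320,200:370,::-1],(680,600),interpolation=2))
m=np.zeros(h.shape[:2],bool);m[80:180,215:320]=((h[...,1]<60)&(h[...,2]>110)&(h[...,2]<215))[80:180,215:320]
m=cv2.morphologyEx(m.astype(np.uint8),cv2.MORPH_OPEN,np.ones((3,3)))
for r in(118,126,134,150):
    c=np.where(m[r,215:320])[0]+215
    if len(c): print(r,c.min(),st(on("top",c.min(),r,43)))
E
```

```text
t: 13.98
ee_pos: [659.0, -118.8, 38.9]
orientation: [-0.183, 3.136, -0.0]
ft_force: [-0.8, -0.3, -0.3]
width: 0.5
grasp_force: 0.0
[ 659.02311841 -118.75771722   38.86787469] [-78.5 -94.2]
118 241 [-18.5  62.5]
126 242 [-39.6  62. ]
134 243 [-60.6  61.4]
150 244 [-102.5   62.9]
```

```bash
python3 -m pendant '{"grip":[-1,-1,-1,-1,-1],"linear":[[0,3,0],[0,4,0],[0,3,0],[0,1.5,0],[0,0,0]],"angular":[[0,0,0],[0,0,0],[0,0,0],[0,0,0],[0,0,0]]}';python3 - <<'E'
from h import *
p=ctrl.get_obs()['ee_pos'];print(p,st(p))
s=ctrl.get_image("scene");t=ctrl.get_image("top");h=cv2.cvtColor(t,cv2.COLOR_RGB2HSV).astype(int)
m=np.zeros(h.shape[:2],bool);m[80:180,215:320]=((h[...,1]<60)&(h[...,2]>110)&(h[...,2]<215))[80:180,215:320]
m=cv2.morphologyEx(m.astype(np.uint8),cv2.MORPH_OPEN,np.ones((3,3)))
for r in(118,126,134,150):
    c=np.where(m[r,215:320])[0]+215
    if len(c): print(r,c.min(),st(on("top",c.min(),r,43)))
E
```

```text
t: 14.5
ee_pos: [657.6, -107.5, 38.7]
orientation: [0.183, -3.136, -0.0]
ft_force: [0.5, 0.5, 0.5]
width: 0.4
grasp_force: 0.0
[ 657.5687814  -107.47641895   38.67787517] [-78.6 -82.9]
118 237 [-17.5  72.9]
126 238 [-38.6  72.3]
134 238 [-59.4  74.4]
150 240 [-101.5   73.3]
```

The left edge is now at y_s ≈ 73, so the plate is centred. For tipping I need the tool pitched forward, which requires the wrist's other branch (q4≈π). I retreat and log a few tilted poses to identify the wrist geometry.

```bash
L='import json;from workcell import ctrl;o=ctrl.get_obs();open("log.txt","a").write(json.dumps([list(o[k]) for k in("qpos","ee_pos","orientation","qvel")])+"\n")'; python3 -c "$L"; python3 -m pendant '{"grip":[-1,-1,-1,-1,-1,-1,-1,-1,-1,-1,-1,-1],"linear":[[0,-6,0],[0,-6,-20],[0,0,-35],[0,0,-38],[10,6,-38],[30,10,-25],[38,10,0],[38,10,0],[38,10,0],[20,5,0],[0,0,0],[0,0,0]],"angular":[[0,0,0],[0,0,0],[0,0,0],[0,0,0],[0,0,0],[0,0,0],[0,0,0],[0,0,0],[0,0,0],[0,0,0],[0,0,0],[0,0,0]]}'; python3 -c "$L"
python3 -m pendant '{"grip":[-1,-1,-1,-1,-1],"linear":[[0,0,0],[0,0,0],[0,0,0],[0,0,0],[0,0,0]],"angular":[[0,-0.1,0],[0,-0.1,0],[0,-0.1,0],[0,0,0],[0,0,0]]}';python3 -c "$L"
python3 -m pendant '{"grip":[-1,-1,-1,-1,-1],"linear":[[0,0,0],[0,0,0],[0,0,0],[0,0,0],[0,0,0]],"angular":[[-0.1,0.05,0],[-0.1,0.05,0],[-0.1,0.05,0],[0,0,0],[0,0,0]]}';python3 -c "$L"
cat > fk.py <<'E'
import json
from h import *
from scipy.optimize import least_squares
OLD=[([1.319,.424,1.631,0,1.089,-.019],[144.0,607.7,222]),([.525,.203,1.952,0,.988,-.813],[405.2,248.7,222.6]),([-.722,.415,1.85,0,.877,-2.062],[420.5,-354.5,148.4])]
def fk(q,p):
    a,h,L1,L2,e,T=p[:6]
    def y(t):return Ro.from_euler('y',t)
    z1=Ro.from_euler('z',q[0])
    A=z1*y(q[1]);B=z1*y(q[1]+q[2]);C=B*Ro.from_euler('z',S*q[3])*y(q[4])*Ro.from_euler('z',q[5]+np.pi/2)
    return z1.apply([a,0,h])+A.apply([0,0,L1])+B.apply([e,0,L2])+C.apply([0,0,T]),C
S=1
def fit():
    global S
    D=[(q,x,None) for q,x in OLD]+[(l[0],l[1],l[2]) for l in map(json.loads,open("log.txt"))]
    best=None
    for S in(1,-1):
        f=lambda p:np.concatenate([np.r_[(fk(q,p)[0]-x)/10,0 if r is None else 10*(fk(q,p)[1].inv()*Ro.from_rotvec(r)).magnitude()] for q,x,r in D])
        s=least_squares(f,[0,330,500,480,0,330])
        if best is None or s.cost<best[0]: best=(s.cost,S,s.x,s.fun)
    S=best[1];return best
E
python3 - <<'E'
from fk import *
b=fit();print(b[0],b[1],b[2].round(1));print(b[3].reshape(-1,4).round(2))
delta([500,0,300]);print(st(ctrl.get_obs()['ee_pos']))
for l in open("log.txt"): print(np.round(json.loads(l)[0],3))
E
```

```text
t: 15.6
ee_pos: [480.1, -89.7, 195.3]
orientation: [-0.182, 3.135, -0.0]
ft_force: [0.3, -0.3, 0.1]
width: 0.5
grasp_force: 0.0
t: 16.02
ee_pos: [480.6, -90.1, 194.8]
orientation: [-0.163, 2.839, 0.025]
ft_force: [-0.1, -0.1, -0.0]
width: 0.6
grasp_force: 0.0
t: 16.43
ee_pos: [482.3, -91.1, 194.3]
orientation: [-0.238, 2.969, 0.455]
ft_force: [1.0, -0.8, -0.6]
width: 0.3
grasp_force: 0.0
4.176038377939227 1 [ -5.5 352.2 571.  496.3  89.4 340.7]
[[ 1.2  -0.12 -0.03  0.  ]
 [ 0.48 -1.12 -0.02  0.  ]
 [-0.86 -0.82 -0.06  0.  ]
 [-0.24 -1.17 -0.18  0.  ]
 [-0.38 -1.14 -0.    0.  ]
 [ 0.24 -0.94  0.14  0.  ]
 [-0.33 -0.06  0.15  0.  ]]
tcp [482.3 -91.1 194.3] tool delta [-45.5 113.  -70.3] yang 100.5 zax [ 0.103  0.306 -0.946] q [-0.416  0.286  1.965  0.403  0.961 -2.391] F [ 1.  -0.8 -0.6] t 16.4333
[-250.8  -46.1]
[-0.18   0.713  1.618  0.     0.811 -1.868]
[-0.209  0.261  1.95   0.     0.93  -1.896]
[-0.282  0.159  2.131  0.207  0.586 -2.125]
[-0.416  0.286  1.965  0.403  0.961 -2.391]
```

```bash
sed -i 's/a,h,L1,L2,e,T=p\[:6\]/a,h,L1,L2,e,T,d=p[:7]/; s/\[a,0,h\]/[a,d,h]/; s/\[0,330,500,480,0,330\]/[0,330,500,480,0,330,0]/' fk.py
cat >> fk.py <<'E'
LO=np.array([-3,-.9,.09,-1.31,.11,-2.54]);HI=np.array([3,2.11,2.58,4.45,2.69,2.54])
def pose(xs,ys,z,pitch):
    c,s=np.cos(SA),np.sin(SA)
    pos=np.r_[SO+[c*xs-s*ys,s*xs+c*ys],z]
    # tool x back, y left, z down, then pitched forward about tool y
    R=np.column_stack([[-c,-s,0],[-s,c,0],[0,0,-1]])
    return pos,Ro.from_matrix(R)*Ro.from_euler('y',-pitch)
def ik(pos,R,p,q0):
    f=lambda q:np.r_[(fk(q,p)[0]-pos)/100,(fk(q,p)[1].inv()*R).as_rotvec()]
    s=least_squares(f,np.clip(q0,LO+.01,HI-.01),bounds=(LO,HI));return s.x,np.abs(s.fun).max()
E
python3 - <<'E'
from fk import *
b=fit();p=b[2];print(b[0],b[1],p.round(1));print(b[3].reshape(-1,4).round(2))
np.save("p.npy",p)
for ph in(45,55,60,70):
  q0=[-.1,.5,2.2,np.pi,.8,1.3]
  for xs,z in((-200,22),(-150,22),(-135,90),(-80,150),(-20,175)):
    q,e=ik(*pose(xs,-1,z,np.radians(ph)),p,q0);q0=q;print(ph,xs,z,q.round(2),round(e,4))
E
```

```text
0.0010729083296644264 1 [ -1.2 314.5 563.1 487.2  78.3 309.6  11.9]
[[ 0.    0.    0.    0.  ]
 [-0.01 -0.03 -0.02  0.  ]
 [ 0.02 -0.   -0.01  0.  ]
 [-0.01  0.01 -0.    0.  ]
 [ 0.01  0.    0.01  0.  ]
 [-0.    0.    0.    0.  ]
 [ 0.01 -0.    0.01  0.  ]]
45 -200 22 [-0.25  0.74  2.37  2.76  0.75  1.59] 0.0
45 -150 22 [-0.2   0.73  2.27  2.77  0.65  1.64] 0.0
45 -135 90 [-0.19  0.55  2.26  2.66  0.47  1.79] 0.0
45 -80 150 [-0.15  0.44  2.14  2.4   0.28  2.1 ] 0.0
45 -20 175 [-0.12  0.45  2.01  2.06  0.19  2.47] 0.0
55 -200 22 [-0.29  0.89  2.41  2.77  1.1   1.5 ] 0.0
55 -150 22 [-0.23  0.85  2.32  2.8   0.99  1.56] 0.0
55 -135 90 [-0.22  0.66  2.32  2.76  0.8   1.65] 0.0
55 -80 150 [-0.17  0.51  2.22  2.7   0.57  1.78] 0.0
55 -20 175 [-0.13  0.5   2.09  2.65  0.44  1.88] 0.0
60 -200 22 [-0.31  0.98  2.41  2.76  1.27  1.46] 0.0
60 -150 22 [-0.25  0.93  2.33  2.8   1.15  1.53] 0.0
60 -135 90 [-0.23  0.72  2.34  2.78  0.97  1.6 ] 0.0
60 -80 150 [-0.18  0.56  2.25  2.75  0.73  1.72] 0.0
60 -20 175 [-0.14  0.54  2.12  2.73  0.59  1.78] 0.0
70 -200 22 [-0.35  1.15  2.4   2.7   1.58  1.39] 0.0
70 -150 22 [-0.27  1.08  2.32  2.77  1.46  1.47] 0.0
70 -135 90 [-0.26  0.88  2.35  2.78  1.31  1.54] 0.0
70 -80 150 [-0.2   0.69  2.28  2.8   1.06  1.63] 0.0
70 -20 175 [-0.16  0.64  2.17  2.81  0.9   1.68] 0.0
```

The kinematics fit to 0.2 mm, and a 60° pitch with q4≈2.75 is feasible along the whole arc. I work out a flip path in joint space and convert it to tool rows.

```bash
cat >> fk.py <<'E'
def rows(Q,p):
    F=[fk(q,p) for q in Q];L=[];A=[]
    for (x0,R0),(x1,R1) in zip(F,F[1:]):
        L.append((R0.inv().apply(x1-x0)).round(1).tolist());A.append((R0.inv()*R1).as_rotvec().round(3).tolist())
    return L,A,F
E
python3 - <<'E'
from fk import *
p=np.load("p.npy");q0=np.array(ctrl.get_obs()["qpos"])
qg,e=ik(*pose(-240,-1,120,np.radians(60)),p,[-.3,.9,2.3,2.75,1.2,1.4]);print(qg.round(3),e)
N=30
s=np.linspace(0,1,N+1)
for bump in(0,-.25):
    Q=q0+s[:,None]*(qg-q0);Q[:,1]+=bump*np.sin(np.pi*s)
    L,A,F=rows(Q,p)
    print(bump,"max lin",np.linalg.norm(L,axis=1).max(),"max ang",np.linalg.norm(A,axis=1).max());print([f[0].round(0).tolist() for f in F[::3]])
L,A,F=rows(Q,p);print(L);print(A)
E
```

```text
[-0.383  0.674  2.546  2.662  1.117  1.529] 3.131343491794003e-11
0 max lin 22.01136070305514 max ang 0.2022597340055603
[[482.0, -91.0, 194.0], [477.0, -31.0, 181.0], [477.0, 19.0, 178.0], [483.0, 57.0, 180.0], [494.0, 80.0, 185.0], [506.0, 89.0, 187.0], [518.0, 83.0, 185.0], [525.0, 64.0, 177.0], [525.0, 35.0, 163.0], [513.0, -2.0, 143.0], [488.0, -45.0, 120.0]]
-0.25 max lin 27.96801744850714 max ang 0.2106300073588756
[[482.0, -91.0, 194.0], [485.0, -34.0, 216.0], [491.0, 13.0, 242.0], [500.0, 50.0, 268.0], [511.0, 73.0, 288.0], [523.0, 82.0, 298.0], [535.0, 76.0, 294.0], [542.0, 58.0, 273.0], [541.0, 29.0, 234.0], [524.0, -7.0, 180.0], [488.0, -45.0, 120.0]]
[[-4.0, 20.5, -0.2], [-1.0, 20.3, 0.0], [1.9, 19.7, 0.3], [4.5, 18.5, 0.6], [6.8, 16.9, 0.9], [8.7, 14.9, 1.2], [10.1, 12.7, 1.6], [10.9, 10.3, 1.9], [11.1, 7.9, 2.1], [10.8, 5.7, 2.4], [9.9, 3.8, 2.5], [8.6, 2.4, 2.6], [7.1, 1.5, 2.6], [5.4, 1.2, 2.5], [3.9, 1.5, 2.3], [2.6, 2.4, 2.1], [1.7, 3.8, 1.7], [1.4, 5.6, 1.3], [1.8, 7.5, 0.9], [2.9, 9.4, 0.4], [4.6, 11.0, -0.2], [7.0, 12.2, -0.8], [10.0, 12.8, -1.4], [13.2, 12.6, -2.0], [16.5, 11.5, -2.6], [19.7, 9.5, -3.2], [22.6, 6.7, -3.8], [24.8, 3.1, -4.3], [26.3, -1.2, -4.9], [26.8, -5.9, -5.4]]
[[-0.052, -0.033, 0.175], [-0.055, -0.026, 0.175], [-0.058, -0.018, 0.175], [-0.06, -0.01, 0.176], [-0.06, -0.002, 0.176], [-0.06, 0.007, 0.177], [-0.057, 0.015, 0.179], [-0.054, 0.023, 0.18], [-0.05, 0.029, 0.182], [-0.044, 0.035, 0.184], [-0.039, 0.039, 0.186], [-0.033, 0.043, 0.188], [-0.027, 0.045, 0.19], [-0.021, 0.046, 0.193], [-0.016, 0.046, 0.195], [-0.011, 0.046, 0.197], [-0.008, 0.046, 0.199], [-0.005, 0.045, 0.201], [-0.002, 0.045, 0.203], [-0.0, 0.045, 0.204], [0.001, 0.046, 0.205], [0.004, 0.047, 0.205], [0.006, 0.048, 0.205], [0.009, 0.05, 0.204], [0.014, 0.053, 0.203], [0.019, 0.054, 0.201], [0.025, 0.055, 0.199], [0.032, 0.055, 0.196], [0.04, 0.054, 0.193], [0.049, 0.051, 0.189]]
```

```bash
python3 - <<'E'
from fk import *
p=np.load("p.npy");q0=np.array(ctrl.get_obs()["qpos"])
qg,e=ik(*pose(-240,-1,120,np.radians(60)),p,[-.3,.9,2.3,2.75,1.2,1.4]);qg[5]-=np.pi
N=24;s=np.linspace(0,1,N+1)
Q=q0+s[:,None]*(qg-q0);Q[:,1]-=.2*np.sin(np.pi*s)
L,A,F=rows(Q,p)
print("max",np.linalg.norm(L,axis=1).max(),np.linalg.norm(A,axis=1).max());print([f[0].round(0).tolist() for f in F[::4]])
for a,b in((0,12),(12,24)): print(np.round(L[a:b]).astype(int).tolist());print(np.round(A[a:b],2).tolist())
print(np.sum(A,0))
E
```

```text
max 32.22809333485306 0.13669674465765452
[[482.0, -91.0, 194.0], [487.0, -1.0, 222.0], [501.0, 60.0, 256.0], [522.0, 82.0, 276.0], [539.0, 66.0, 261.0], [535.0, 18.0, 205.0], [488.0, -45.0, 120.0]]
[[-4, 25, 3], [-3, 24, 3], [-1, 23, 3], [0, 22, 3], [1, 20, 3], [2, 18, 4], [2, 16, 4], [2, 14, 4], [2, 12, 4], [1, 10, 4], [0, 7, 3], [-1, 5, 3]]
[[-0.06, -0.04, 0.09], [-0.07, -0.04, 0.09], [-0.07, -0.03, 0.09], [-0.07, -0.03, 0.09], [-0.07, -0.03, 0.09], [-0.07, -0.03, 0.1], [-0.07, -0.02, 0.1], [-0.07, -0.02, 0.1], [-0.06, -0.02, 0.1], [-0.06, -0.02, 0.11], [-0.06, -0.02, 0.11], [-0.06, -0.02, 0.11]]
[[-3, 3, 2], [-6, 2, 2], [-8, 0, 1], [-11, -1, 0], [-14, -1, -1], [-17, -1, -2], [-20, 0, -3], [-23, 2, -4], [-25, 3, -5], [-27, 6, -6], [-28, 8, -6], [-29, 11, -7]]
[[-0.06, -0.02, 0.12], [-0.06, -0.02, 0.12], [-0.05, -0.02, 0.12], [-0.05, -0.02, 0.12], [-0.05, -0.03, 0.12], [-0.05, -0.03, 0.12], [-0.05, -0.04, 0.12], [-0.05, -0.04, 0.12], [-0.06, -0.05, 0.12], [-0.06, -0.05, 0.11], [-0.06, -0.05, 0.11], [-0.06, -0.06, 0.1]]
[-1.441 -0.741  2.589]
```

```bash
python3 -m pendant '{"grip":[-1,-1,-1,-1,-1,-1,-1,-1,-1,-1,-1,-1],"linear":[[-4,25,3],[-3,24,3],[-1,23,3],[0,22,3],[1,20,3],[2,18,4],[2,16,4],[2,14,4],[2,12,4],[1,10,4],[0,7,3],[-1,5,3]],"angular":[[-0.06,-0.04,0.09],[-0.07,-0.04,0.09],[-0.07,-0.03,0.09],[-0.07,-0.03,0.09],[-0.07,-0.03,0.09],[-0.07,-0.03,0.1],[-0.07,-0.02,0.1],[-0.07,-0.02,0.1],[-0.06,-0.02,0.1],[-0.06,-0.02,0.1],[-0.06,-0.02,0.1],[-0.06,-0.02,0.1]]}'
cat >> fk.py <<'E'
def plan(xs,ys,z,pitch,N,bump=0,flip=np.pi):
    p=np.load("p.npy");q0=np.array(ctrl.get_obs()["qpos"])
    qg,e=ik(*pose(xs,ys,z,np.radians(pitch)),p,[-.3,.9,2.3,2.75,1.2,1.4]);qg[5]-=flip
    s=np.linspace(0,1,N+1);Q=q0+s[:,None]*(qg-q0);Q[:,1]+=bump*np.sin(np.pi*s)
    L,A,F=rows(Q,p)
    print("q",q0.round(2),"->",qg.round(2),"err",e,"max",np.linalg.norm(L,axis=1).max(),np.linalg.norm(A,axis=1).max());print([f[0].round(0).tolist() for f in F[::4]])
    print(np.round(L).astype(int).tolist());print(np.round(A,2).tolist())
E
python3 -c "
from fk import *
plan(-240,-1,120,60,14,-.1)"
```

```text
t: 17.43
ee_pos: [517.2, 85.1, 276.0]
orientation: [1.345, 2.154, 1.594]
ft_force: [0.8, -0.4, -0.0]
width: 0.3
grasp_force: 0.0
q [-0.4   0.28  2.27  1.54  1.05 -2.05] -> [-0.38  0.67  2.55  2.66  1.12 -1.61] err 3.131343491794003e-11 max 33.212347101642784 0.12551493934986385
[[517.0, 85.0, 276.0], [535.0, 71.0, 285.0], [541.0, 33.0, 254.0], [517.0, -19.0, 171.0]]
[[-2, 7, 0], [-3, 6, 0], [-4, 5, -1], [-6, 4, -1], [-8, 3, -1], [-11, 2, -2], [-14, 1, -2], [-17, 0, -2], [-20, 0, -2], [-24, 1, -3], [-26, 2, -3], [-29, 3, -4], [-31, 6, -4], [-32, 8, -5]]
[[-0.05, -0.02, 0.09], [-0.05, -0.02, 0.09], [-0.05, -0.02, 0.1], [-0.05, -0.02, 0.1], [-0.05, -0.02, 0.1], [-0.05, -0.03, 0.1], [-0.04, -0.03, 0.1], [-0.04, -0.03, 0.11], [-0.04, -0.04, 0.11], [-0.04, -0.04, 0.11], [-0.04, -0.05, 0.11], [-0.04, -0.05, 0.1], [-0.05, -0.06, 0.1], [-0.05, -0.06, 0.1]]
```

The flip is tracking as planned, with q4 now at 1.54. I continue and open the fingers.

```bash
python3 -m pendant '{"grip":[1,1,1,1,1,1,1,1,1,1,1,1],"linear":[[-2,7,0],[-3,6,0],[-4,5,-1],[-6,4,-1],[-8,3,-1],[-11,2,-2],[-14,1,-2],[-17,0,-2],[-20,0,-2],[-24,1,-3],[-26,2,-3],[-29,3,-4]],"angular":[[-0.05,-0.02,0.09],[-0.05,-0.02,0.09],[-0.05,-0.02,0.1],[-0.05,-0.02,0.1],[-0.05,-0.02,0.1],[-0.05,-0.03,0.1],[-0.04,-0.03,0.1],[-0.04,-0.03,0.11],[-0.04,-0.04,0.11],[-0.04,-0.04,0.11],[-0.04,-0.05,0.11],[-0.04,-0.05,0.1]]}'; python3 -c "
from fk import *
plan(-240,-1,120,60,4,0);plan(-240,-1,120,60,1,0)"
```

```text
t: 18.43
ee_pos: [519.2, -18.4, 173.0]
orientation: [-2.524, -0.5, -1.675]
ft_force: [0.6, 0.3, -0.7]
width: 76.9
grasp_force: 0.0
q [-0.4   0.57  2.5   2.46  1.1  -1.65] -> [-0.38  0.67  2.55  2.66  1.12 -1.61] err 3.131343491794003e-11 max 17.34156855650607 0.06512296062065974
[[517.0, -18.0, 173.0], [488.0, -45.0, 120.0]]
[[-16, 3, -2], [-16, 4, -2], [-16, 4, -2], [-16, 5, -2]]
[[-0.03, -0.03, 0.05], [-0.03, -0.03, 0.05], [-0.03, -0.03, 0.05], [-0.03, -0.03, 0.05]]
q [-0.4   0.57  2.5   2.46  1.1  -1.65] -> [-0.38  0.67  2.55  2.66  1.12 -1.61] err 3.131343491794003e-11 max 66.43319953155951 0.2575946428014372
[[517.0, -18.0, 173.0]]
[[-65, 10, -11]]
[[-0.12, -0.12, 0.2]]
```

```bash
python3 -m pendant '{"grip":[1,1,1,1,1,1],"linear":[[-16,3,-2],[-16,4,-2],[-16,4,-2],[-16,5,-2],[0,0,0],[0,0,0]],"angular":[[-0.03,-0.03,0.05],[-0.03,-0.03,0.05],[-0.03,-0.03,0.05],[-0.03,-0.03,0.05],[0,0,0],[0,0,0]]}'; python3 -c "
from fk import *
plan(-195,-1,40,60,1,0)
p,R=pose(-195,-1,40,np.radians(60));R=R*Ro.from_euler('z',np.pi);o=ctrl.get_obs();R0=Ro.from_rotvec(o['orientation'])
print(st(o['ee_pos']),o['ee_pos'],R0.inv().apply(p-o['ee_pos']).round(1),(R0.inv()*R).as_rotvec().round(3))"
```

```text
t: 18.93
ee_pos: [489.9, -45.6, 120.8]
orientation: [-2.665, -0.16, -1.536]
ft_force: [0.4, -0.2, -0.0]
width: 87.7
grasp_force: 0.0
q [-0.39  0.67  2.54  2.65  1.11 -1.61] -> [-0.3   0.91  2.42  2.76  1.22 -1.65] err 9.760985422713195e-14 max 92.3365041573483 0.00458257569495584
[[488.0, -45.0, 121.0]]
[[-47, 0, 79]]
[[-0.0, 0.0, 0.0]]
[-237.9   -1.9] [489.9049718  -45.6298853  120.77498061] [-48.4  -0.6  77.7] [-0.004  0.002  0.001]
```

The tool is in the forward-pitched branch. I work out the insert move and the tipping arc in tool axes.

```bash
cat > arc.py <<'E'
from fk import *
c30,s30=np.cos(np.pi/6),.5
def tip(th):
    t=np.radians(th);F=np.array([-8*np.sin(t),35]);d=np.array([-np.cos(t),np.sin(t)])
    C=F+160*d-20*np.array([-c30,s30]) if th<30 else F+140*d
    return C-[5,8.7]
def go(ths,cur=None):
    o=ctrl.get_obs();s=st(o["ee_pos"]);cur=np.array([s[0],o["ee_pos"][2]]) if cur is None else cur
    print("now",s,o["ee_pos"][2].round(1),"F",o["ft_force"].round(1),"t",o["t"])
    R=Ro.from_rotvec(o['orientation']);_,Rg=pose(0,0,0,np.radians(60));print("ang err",(R.inv()*Rg*Ro.from_euler('z',np.pi)).as_rotvec().round(3))
    L=[]
    for th in ths:
        f,u=tip(th)-cur;L.append([round(.5*f+.866*u,1),0,round(.866*f-.5*u,1)]);cur=tip(th)
    print(L)
E
python3 -m pendant '{"grip":[1,1,1,1,1,1],"linear":[[-16,0,20],[-18,0,22],[-18,0,21],[-12,0,12],[-8,0,6],[0,0,0]],"angular":[[0,0,0],[0,0,0],[0,0,0],[0,0,0],[0,0,0],[0,0,0]]}';python3 -c "
from arc import *
go([0]);go(range(5,35,5),tip(0))"
```

```text
t: 19.43
ee_pos: [524.8, -42.3, 16.8]
orientation: [-2.665, -0.159, -1.538]
ft_force: [-0.0, 0.5, 1.3]
width: 87.5
grasp_force: 0.0
now [-202.9   -2.7] 16.8 F [-0.   0.5  1.3] t 19.4333
ang err [-0.003  0.001  0.001]
[[np.float64(27.2), 0, np.float64(48.1)]]
now [-202.9   -2.7] 16.8 F [-0.   0.5  1.3] t 19.4333
ang err [-0.003  0.001  0.001]
[[np.float64(12.0), 0, np.float64(-7.0)], [np.float64(12.5), 0, np.float64(-5.9)], [np.float64(13.0), 0, np.float64(-4.8)], [np.float64(13.3), 0, np.float64(-3.6)], [np.float64(13.5), 0, np.float64(-2.4)], [np.float64(13.6), 0, np.float64(-1.1)]]
```

```bash
python3 -m pendant '{"grip":[1,1,1,1,1,1,1,1],"linear":[[5,0,10],[6,0,11],[6,0,11],[6,0,10],[4,0,6],[0,0,0],[0,0,0],[0,0,0]],"angular":[[0,0,0],[0,0,0],[0,0,0],[0,0,0],[0,0,0],[0,0,0],[0,0,0],[0,0,0]]}';python3 -c "
from arc import *
go([0]);go([5,10,15,20,25,30],tip(0))
s=ctrl.get_image('scene');cv2.imwrite('pics/s6.png',cv2.resize(s[170:320,200:370,::-1],(680,600),interpolation=2))"
```

```text
t: 20.1
ee_pos: [578.0, -36.8, 17.7]
orientation: [-2.667, -0.156, -1.538]
ft_force: [0.1, -0.1, -1.3]
width: 87.8
grasp_force: 0.4
now [-149.4   -3.3] 17.7 F [ 0.1 -0.1 -1.3] t 20.1
ang err [-0.     0.001 -0.   ]
[[np.float64(-0.4), 0, np.float64(2.2)]]
now [-149.4   -3.3] 17.7 F [ 0.1 -0.1 -1.3] t 20.1
ang err [-0.     0.001 -0.   ]
[[np.float64(12.0), 0, np.float64(-7.0)], [np.float64(12.5), 0, np.float64(-5.9)], [np.float64(13.0), 0, np.float64(-4.8)], [np.float64(13.3), 0, np.float64(-3.6)], [np.float64(13.5), 0, np.float64(-2.4)], [np.float64(13.6), 0, np.float64(-1.1)]]
```

View pics/s6.png

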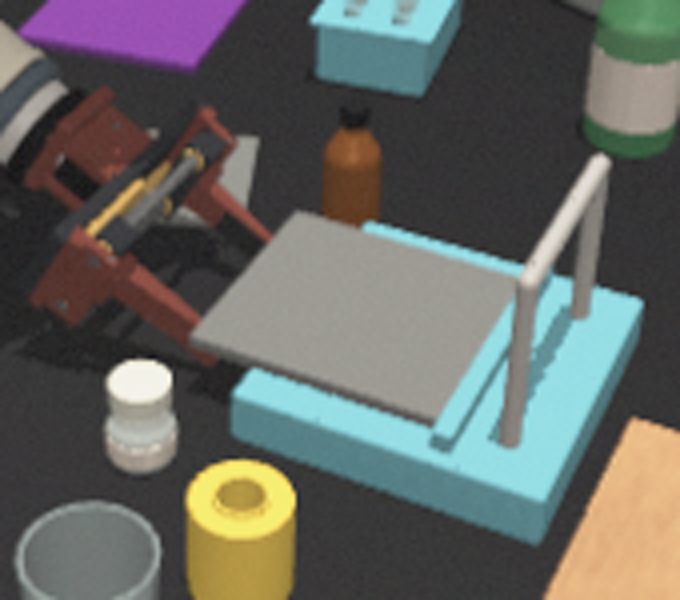

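Both open fingers reach under the overhang (at (230,340) and (265,235)), and the plate is centred and square at the stop. I lift the first part of the arc.

```bash
python3 -m pendant '{"grip":[1,1,1,1,1,1,1,1,1,1,1,1],"linear":[[4,0,-2],[4,0,-2],[4,0,-1],[6.2,0,-3],[6.3,0,-2.9],[6.5,0,-2.4],[6.5,0,-2.4],[6.6,0,-1.8],[6.7,0,-1.8],[6.7,0,-1.2],[6.8,0,-1.2],[0,0,0]],"angular":[[0,0,0],[0,0,0],[0,0,0],[0,0,0],[0,0,0],[0,0,0],[0,0,0],[0,0,0],[0,0,0],[0,0,0],[0,0,0],[0,0,0]]}';python3 -c "
from arc import *
go(range(30,64,3))
s=ctrl.get_image('scene');cv2.imwrite('pics/s7.png',cv2.resize(s[120:320,190:370,::-1],(540,600),interpolation=2))"
```

```text
t: 21.15
ee_pos: [592.9, -35.4, 85.7]
orientation: [-2.666, -0.156, -1.542]
ft_force: [-0.9, 0.4, -0.7]
width: 87.7
grasp_force: 0.5
now [-134.5   -3.7] 85.7 F [-0.9  0.4 -0.7] t 21.15
ang err [ 0.001 -0.002  0.001]
[[np.float64(11.3), 0, np.float64(-1.6)], [np.float64(7.1), 0, np.float64(-0.1)], [np.float64(7.1), 0, np.float64(0.3)], [np.float64(7.1), 0, np.float64(0.7)], [np.float64(7.0), 0, np.float64(1.1)], [np.float64(7.0), 0, np.float64(1.4)], [np.float64(6.9), 0, np.float64(1.8)], [np.float64(6.8), 0, np.float64(2.2)], [np.float64(6.6), 0, np.float64(2.6)], [np.float64(6.5), 0, np.float64(2.9)], [np.float64(6.3), 0, np.float64(3.3)], [np.float64(6.1), 0, np.float64(3.7)]]
```

View pics/s7.png

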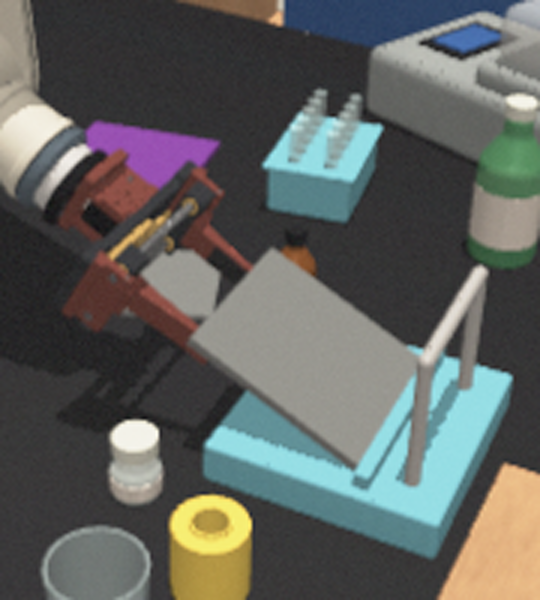

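The plate is tipping cleanly, with its near edge raised at (235,300) and its foot at the stop at (390,415). I continue the arc.

```bash
python3 -m pendant '{"grip":[1,1,1,1,1,1,1,1,1,1,1,1],"linear":[[6,0,-1],[5.3,0,-0.6],[7.1,0,-0.1],[7.1,0,0.3],[7.1,0,0.7],[7,0,1.1],[7,0,1.4],[6.9,0,1.8],[6.8,0,2.2],[6.6,0,2.6],[6.5,0,2.9],[6.3,0,3.3]],"angular":[[0,0,0],[0,0,0],[0,0,0],[0,0,0],[0,0,0],[0,0,0],[0,0,0],[0,0,0],[0,0,0],[0,0,0],[0,0,0],[0,0,0]]}';python3 -c "
from arc import *
go([63]+list(range(66,99,3)),tip(60));go([60])"
```

```text
t: 22.2
ee_pos: [644.7, -29.2, 146.1]
orientation: [-2.668, -0.156, -1.539]
ft_force: [-0.7, 0.7, 0.6]
width: 87.7
grasp_force: 0.3
now [-82.3  -3.6] 146.1 F [-0.7  0.7  0.6] t 22.2
ang err [ 0.     0.001 -0.   ]
[[np.float64(6.1), 0, np.float64(3.7)], [np.float64(6.0), 0, np.float64(4.0)], [np.float64(5.7), 0, np.float64(4.3)], [np.float64(5.5), 0, np.float64(4.6)], [np.float64(5.3), 0, np.float64(4.9)], [np.float64(5.0), 0, np.float64(5.2)], [np.float64(4.7), 0, np.float64(5.5)], [np.float64(4.4), 0, np.float64(5.8)], [np.float64(4.1), 0, np.float64(6.0)], [np.float64(3.8), 0, np.float64(6.2)], [np.float64(3.5), 0, np.float64(6.5)], [np.float64(3.2), 0, np.float64(6.6)]]
now [-82.3  -3.6] 146.1 F [-0.7  0.7  0.6] t 22.2
ang err [ 0.     0.001 -0.   ]
[[np.float64(1.5), 0, np.float64(-0.4)]]
```

```bash
python3 -m pendant '{"grip":[1,1,1,1,1,1,1,1,1,1],"linear":[[6.1,0,3.6],[6,0,4],[5.7,0,4.3],[5.5,0,4.6],[5.3,0,4.9],[5,0,5.2],[4.7,0,5.5],[4.4,0,5.8],[4.1,0,6],[0,0,0]],"angular":[[0,0,0],[0,0,0],[0,0,0],[0,0,0],[0,0,0],[0,0,0],[0,0,0],[0,0,0],[0,0,0],[0,0,0]]}';python3 -c "
from arc import *
go([87]);go([90,92,94,96,98,100,102,104],tip(87))
s=ctrl.get_image('scene');cv2.imwrite('pics/s8.png',cv2.resize(s[100:300,210:370,::-1],(480,600),interpolation=2))"
```

```text
t: 23.03
ee_pos: [706.7, -22.0, 164.7]
orientation: [-2.666, -0.156, -1.541]
ft_force: [-0.0, -0.6, 0.2]
width: 87.5
grasp_force: 0.0
now [-19.9  -3.7] 164.7 F [-0.  -0.6  0.2] t 23.0333
ang err [ 0.    -0.001  0.   ]
[[np.float64(1.1), 0, np.float64(-1.1)]]
now [-19.9  -3.7] 164.7 F [-0.  -0.6  0.2] t 23.0333
ang err [ 0.    -0.001  0.   ]
[[np.float64(3.8), 0, np.float64(6.2)], [np.float64(2.4), 0, np.float64(4.3)], [np.float64(2.2), 0, np.float64(4.4)], [np.float64(2.1), 0, np.float64(4.4)], [np.float64(1.9), 0, np.float64(4.5)], [np.float64(1.8), 0, np.float64(4.6)], [np.float64(1.6), 0, np.float64(4.7)], [np.float64(1.5), 0, np.float64(4.7)]]
```

View pics/s8.png

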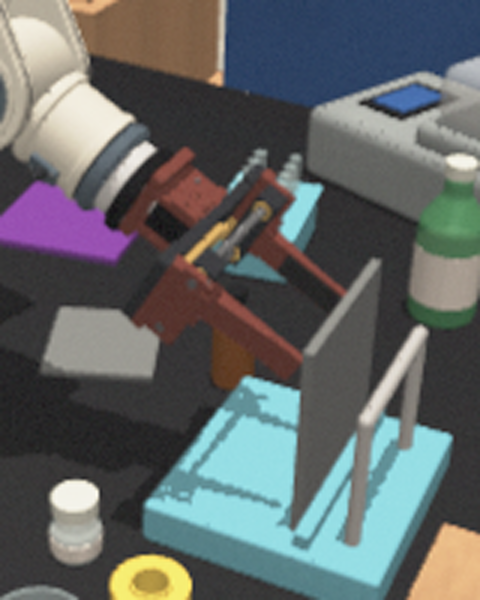

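The plate is about upright, square, with its foot at the stop at (300,525). I push it gently past upright onto the rest.

```bash
python3 -m pendant '{"grip":[1,1,1,1,1,1,1,1,1,1,1,1],"linear":[[1.9,0,3.1],[1.5,0,2.6],[1.2,0,2.2],[1.2,0,2.1],[1.1,0,2.2],[1.1,0,2.2],[1.1,0,2.2],[1,0,2.2],[1,0,2.2],[1,0,2.3],[0.9,0,2.3],[0.9,0,2.3]],"angular":[[0,0,0],[0,0,0],[0,0,0],[0,0,0],[0,0,0],[0,0,0],[0,0,0],[0,0,0],[0,0,0],[0,0,0],[0,0,0],[0,0,0]]}';python3 -m pendant '{"grip":[1,1,1,1],"linear":[[0.9,0,2.3],[0.9,0,2.3],[0.9,0,2.3],[0,0,0]],"angular":[[0,0,0],[0,0,0],[0,0,0],[0,0,0]]}';python3 -c "
from arc import *
go([104,106,108])
s=ctrl.get_image('scene');cv2.imwrite('pics/s9.png',cv2.resize(s[100:300,210:370,::-1],(480,600),interpolation=2))"
```

```text
t: 24.08
ee_pos: [736.1, -18.5, 162.0]
orientation: [-2.668, -0.155, -1.538]
ft_force: [-0.7, 0.1, -1.5]
width: 87.8
grasp_force: 0.0
t: 24.42
ee_pos: [743.7, -17.6, 161.0]
orientation: [-2.667, -0.156, -1.539]
ft_force: [0.2, 0.1, 0.6]
width: 87.6
grasp_force: 0.0
now [17.4 -3.6] 161.0 F [0.2 0.1 0.6] t 24.4167
ang err [ 0.     0.001 -0.   ]
[[np.float64(2.8), 0, np.float64(2.6)], [np.float64(1.3), 0, np.float64(4.8)], [np.float64(1.1), 0, np.float64(4.8)]]
```

The plate has left the fingers and leans on the rest. I back off clear of everything and check it numerically, since the picture allowance is used up.

```bash
python3 -m pendant '{"grip":[1,1,1,1,1,1,1,1,1],"linear":[[0,0,-5],[0,0,-12],[0,0,-20],[0,0,-25],[0,0,-25],[0,0,-25],[0,0,-25],[0,0,0],[0,0,0]],"angular":[[0,0,0],[0,0,0],[0,0,0],[0,0,0],[0,0,0],[0,0,0],[0,0,0],[0,0,0],[0,0,0]]}';python3 - <<'E'
from fk import *
# predicted corners if leaning: foot underside at x=-8,z=35, 18deg, y +-75 (+-1)
c,s=np.cos(SA),np.sin(SA)
def W(xs,ys,z): return [SO[0]+c*xs-s*ys,SO[1]+s*xs+c*ys,z]
th=np.radians(18);d=np.array([np.sin(th),np.cos(th)]);n=np.array([np.cos(th),-np.sin(th)])
foot=np.array([-8,35])
for nm,yy in(("R",-77),("L",73)):
    for k,a in(("footU",foot),("topU",foot+160*d),("topT",foot+160*d+8*n)):
        print(nm,k,px("scene",W(a[0],yy,a[1])).round(1),px("top",W(a[0],yy,a[1])).round(1))
for v in("scene","top"):
    im=ctrl.get_image(v);im0=np.load(v+"0.npy");np.save(v+"9.npy",im)
    h=cv2.cvtColor(im,cv2.COLOR_RGB2HSV).astype(int)
    y0,y1,x0,x1=(120,290,270,370) if v=="scene" else (60,160,200,330)
    m=np.zeros(h.shape[:2],np.uint8);m[y0:y1,x0:x1]=((h[...,1]<60)&(h[...,2]>80)&(h[...,2]<225))[y0:y1,x0:x1]
    m=cv2.morphologyEx(m,cv2.MORPH_OPEN,np.ones((3,3)))
    for ct in blobs(m,150)[:2]: print(v,cv2.contourArea(ct),cv2.approxPolyDP(cv2.convexHull(ct),3,True).reshape(-1,2).tolist())
print(st(ctrl.get_obs()["ee_pos"]),ctrl.get_obs()["ee_pos"])
E
```

```text
t: 25.22
ee_pos: [624.4, -31.8, 230.7]
orientation: [-2.667, -0.155, -1.541]
ft_force: [0.1, -0.9, 0.1]
width: 87.9
grasp_force: 0.0
R footU [305.3 276.5] [293.5 109.8]
R topU [332.8 226.8] [299.4  70.7]
R topT [336.3 228.8] [298.9  67.8]
L footU [327.1 241. ] [236.7 115.1]
L topU [353.5 193.7] [232.9  76.9]
L topT [356.6 195.4] [232.6  73.9]
scene 1984.0 [[369, 120], [369, 160], [347, 172], [313, 155], [315, 135]]
scene 1250.0 [[369, 185], [368, 201], [329, 281], [308, 272], [348, 182]]
top 2397.5 [[298, 70], [292, 110], [237, 114], [233, 75]]
[-101.2   -3.8] [625.90434974 -31.62036008 230.03193014]
```

```bash
python3 - <<'E'
from h import *
for v,R in(("scene",{"jar":(262,288,222,250),"flask":(195,230,278,298),"vial":(292,330,128,152),"beaker":(296,352,203,242),"reagent":(152,210,345,373)}),("top",{"jar":(155,175,312,332),"flask":(160,178,208,228),"vial":(190,206,390,412),"beaker":(115,150,362,400),"reagent":(100,140,105,150)})):
    a=np.load(v+"0.npy").astype(float);b=np.load(v+"9.npy").astype(float)
    for k,(y0,y1,x0,x1) in R.items():
        p=a[y0:y1,x0:x1].mean(2);best=None
        A=cv2.copyMakeBorder(b.mean(2).astype(np.float32),0,0,0,0,cv2.BORDER_CONSTANT)[y0-6:y1+6,x0-6:x1+6]
        r=cv2.matchTemplate(A,p.astype(np.float32),cv2.TM_CCOEFF_NORMED);_,m,_,l=cv2.minMaxLoc(r);print(v,k,"shift",l[0]-6,l[1]-6,"score",round(m,2))
im=np.load("top9.npy");h=cv2.cvtColor(im,cv2.COLOR_RGB2HSV).astype(int)
print("roll top pred",px("top",[423,-356,76]),px("scene",[423,-356,76]))
g=np.load("scene9.npy")
hs=cv2.cvtColor(g,cv2.COLOR_RGB2HSV).astype(int);m=np.zeros(hs.shape[:2],bool);m[260:315,95:150]=((hs[...,0]<20)&(hs[...,1]>70)&(hs[...,2]>60))[260:315,95:150]
print("brown core scene",[(np.array(cv2.boundingRect(c)),) for c in blobs(m,8)])
E
```

```text
scene jar shift 0 0 score 0.99
scene flask shift 0 0 score 0.75
scene vial shift 0 0 score 0.89
scene beaker shift 0 0 score 1.0
scene reagent shift 0 0 score 0.94
top jar shift 2 -5 score 0.49
top flask shift 0 0 score 1.0
top vial shift 0 0 score 1.0
top beaker shift 0 0 score 1.0
top reagent shift 0 0 score 1.0
roll top pred [398.07142754 228.07085291] [118.84500987 276.71187695]
brown core scene [(array([111, 274,  15,  10]),)]
```

```bash
python3 -c "
from workcell import ctrl
print(ctrl.close_job())"
```

```text
the job is handed in; nothing more can be done
None
```

The job is handed in at about 25 s: the roll is on the spindle, seated on its base. The plate leans about 18° past upright on the rest, its foot at the stop, square and within about 2 mm of the middle, and the bottles, jar and beaker show no movement in the camera checks.

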